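# Put a film reel away through the check flap of a film safe

### The job

Put the small film reel away in the film safe: set it flat on the ledge, then slide it in through the swinging flap, which opens inwards only, until it comes up against the sliding stop inside, gently, so that the stop stays where it is set. The flap must fall shut again behind the reel; leave the big reel, the clay fish and the modelling stick where they lie.

Things in the scene. Friction and masses are not known exactly. Their poses are not given: they have to be found in the camera images.
- reel: the SMALL film reel: a solid-sided aluminium disc with dark film between its flanges, 62 mm diameter, 22 mm thick, about 0.13 kg, loose, lying flat on the table. Origin: centre of its underside; z up along its axis.
- safe: film safe: grey steel box with a clear lid, fixed to the table, 285 mm long, 130 mm wide, 88 mm high. Origin: on the table under the closed flap, mid width; x points inwards (the way the reel is pushed), y left, z up. Its floor is one level plate 6 mm above the table, x = -130 to +155 mm: open ledge up to x = 0, covered chamber behind, 112 mm wide, walls 9 mm, lid top 86 mm above the table.
- ledge (a point): middle of the open ledge's surface, 70 mm in front of the flap, 6 mm above the table; axes as the safe's. The ledge is 112 mm wide between side strips that stand only 5 mm above it.
- gateway (a point): top middle of the gateway at x = 0 of the safe, 82 mm above the table; the gateway is 112 mm wide and 76 mm high above the floor. Over it runs a steel lintel, 8 mm deep (4 mm each way in x) and 6 mm high. Under lintel and lid upright fingers cannot follow the reel in: they must lean, tips foremost, about 40 to 50 degrees from vertical.
- flap (a joint): angle of the aluminium flap that closes the gateway, rad: 0 hanging shut, grows as it swings inwards, to 1.45; it cannot swing outwards. Hinge 80 mm above the table, along the safe's y; flap 106 mm wide, 4 mm thick, about 70 g, lower edge 17 mm above the floor, so the reel must be wholly 26 mm beyond the closed flap for it to drop behind. It falls shut by its own weight when nothing is in the way.
- flap_edge (a point): the middle of the flap's lower edge, 57 mm below the hinge.
- stop_face (a point): middle of the stop's front face, 11 mm above the safe's floor; axes as the safe's. The stop is a dark plate across the chamber, 106 mm wide, 30 mm high, in a stiff track along x: it moves only when pushed with 9 N or more and stays where left. At the start its face is 89.5 to 95.5 mm behind the closed flap's middle plane. Sliding the reel alone takes about 1 to 3 N.
- big_reel: bystander: a bigger film reel of the same make, 110 mm diameter, 22 mm thick, lying flat; origin at the centre of its underside. Does not fit the safe.
- fish: bystander: a small dark grey clay fish, about 115 mm long, 34 mm wide, 33 mm high; origin under its middle, x towards its head.
- stick: bystander: a wooden modelling stick, 185 mm long, 8 mm thick; origin under the middle of its handle, x towards its blade.
Things that resemble listed ones, but are neither listed nor needed, are in the scene too. Leave any purple look-alike of the reel alone.

How it is judged:
By the outcome, as a careful person would: the job done as asked, in the order asked, and still so for the second after the job is handed in, with the robot touching nothing.
It also fails if it takes over 58 s, if anything falls off the work surface, if the arm or the gripper's body presses on something with over 40 N, if the wrist force passes 120 N, or if a joint passes its speed limit or range.

### The arm

A 6-joint arm with a two-finger parallel gripper is mounted at the origin on the work surface. World frame = base frame: x ahead of the robot, y to its left, z up, the work surface at z = 0. Lengths are in m, angles in rad, forces in N, time in s.
With the tool pointing down it reaches from about 0.275 to 0.85 m from the base axis. Payload 5.2 kg.
Tool frame: the origin (TCP) lies at the very end of the fingers, on their centre line; the grasp point (between the pads) lies 19 mm behind it (ctrl.hold_point_z is the distance from the TCP to the grasp point, in m); z points along the fingers, y is the line along which they close (so a half turn about z gives the same grasp; the last joint's range is limited). The gripper opens to 85 mm and grips with 20 to 120 N. Pads are 22 mm wide; open, the fingers measure 114 mm over their backs; the gripper's body (76 mm by 85 mm) begins 54 mm behind the grasp point. The pads swing forward as they close: fully open they stand 13 mm farther back than shut.
Start: joints at [1.147, 0.259, 1.535, -0, 1.348, -0.203], TCP at [0.12, 0.537, 0.231] pointing down, gripper open.
Joint ranges: [-3.14, 3.14], [-0.91, 2.08], [0.19, 2.58], [-1.22, 4.36], [0.22, 2.71], [-3.12, 3.12]. Speed limits (rad/s): [2.57, 2.57, 3.14, 3.14, 3.14, 3.14].

### API

Orientations are given as [roll, pitch, yaw] about the fixed x, y, z axes, in that order (R = Rz(yaw) Ry(pitch) Rx(roll)).
In Python, from workcell import status, imaging, workorder, ctrl gives the robot as it stands.
- The arm moves only by the tool arm_command, never from a script. Its argument "steps" is a list of rows, each a list of 4 numbers: the shift along the world's x, y, z in m, then the turn about the world's z in rad. In form: [[tx, ty, tz, yaw], ...]. A call has 1 to 20 rows; each row is the pose to reach, as a shift and turn from the pose commanded when the call began; what a row does not reach only later rows make up. A row lasts 1/8 s, in which the tool goes at most 62.5 mm and 10.7 degrees, less where a joint would pass 70% of its speed; a pose out of reach is approached as far as the arm can. A call with a gripper value outside its range is refused whole. "jaw" is the finger opening in m, from 0 to 0.0854, set as the call begins (left out, the last holds). The fingers move at their own pace and stop on an object; the grip force is fixed at half the most. Time passes only in rows, so rows that repeat a pose let the fingers close. It gives the time, the measured TCP pose, the force, the opening and the grip force at its end, in the units of the state.
- status.state(): the state, without advancing time (a new reading comes with each control period).
- imaging.snapshot(name): name is "scene" or "top"; returns the picture (480x640x3 uint8, red, green, blue); there is no depth.
- imaging.camera_params(name): a dict with "fx", "fy", "cx", "cy" (pixels), "R" (3x3) and "t" (3): a world point X has camera coordinates R X + t. Camera axes: x right, y down, z forward; pixel columns grow to the right and rows downward; lengths in m; the calibration is good to about 2 mm. A picture is of the moment at which its call begins. camera_params takes no time and is no camera call.
- workorder.close_job(): hands the job in; it is judged then, once.
The state is a dict: "clock": time; "joint_positions": joint angles; "joint_vel": joint speeds; "effort": joint torques, N m; "tool_pos": TCP position; "tcp_rot": TCP orientation; "ft_force": force on the tool from outside, world axes, zero at the start; "torque": the same for the moment, N m; "grip_width": finger opening in m; "grasp_force": force on a finger pad.
Only numpy, scipy, OpenCV 4.12 (cv2) and the standard library are available. Lean on these libraries where they do the work, as an engineer would, in place of code of your own. Each camera call takes 0.05 s, during which the arm holds its last target. There are 200 camera calls.

## Working session

There is one attempt and no reset: what is moved stays moved. The work goes in short steps, Python scripts to look and compute and a tool call to move; the robot and the scene stay as the last step left them, time stands still between calls to the robot, and variables do not carry over. Pictures are saved under pics/ and viewed, at most 10 in all, crops included, and the job is handed in when it is done.

Besides the shell and the picture viewer there is one more tool, called after "Call:" as a command line: name --pt "numbers of a row" for each row, then --argument value for the rest. arm_command: Moves the arm, as the interface text tells. Its arguments: {"type":"object","properties":{"steps":{"type":"array","items":{"type":"array","items":{"type":"number"}}},"jaw":{"type":"number"}},"required":["steps"]}

```bash
mkdir -p pics; ls; python3 - <<'E'
from workcell import status, imaging, ctrl
import cv2, json
for n in ("scene","top"):
    im=imaging.snapshot(n); cv2.imwrite(f"pics/{n}0.png",im[:,:,::-1])
    p=imaging.camera_params(n); print(n,{k:(v.tolist() if hasattr(v,'tolist') else v) for k,v in p.items()})
print(status.state()); print(ctrl.hold_point_z)
E
```

```text
pics
scene {'fx': 451.6609739101354, 'fy': 451.6609739101354, 'cx': 321.47284215387884, 'cy': 237.1838144168742, 'R': [[0.29141240669307356, 0.9565974518824888, -0.00035252982905365556], [0.5221432447897886, -0.1593715110382118, -0.8378348007750623], [-0.8015268187314393, 0.24397138463624551, -0.5459237330735232]], 't': [-0.15442157863260428, -0.2358190351758631, 1.437455541414522]}
top {'fx': 614.0405328482475, 'fy': 614.0405328482475, 'cx': 320.1247704740408, 'cy': 240.2439254014411, 'R': [[-0.0058667469598604515, -0.9999269262496661, -0.010569930983883763], [-0.9960361168709697, 0.006781443512197548, -0.08869084458099792], [0.08875604299825907, 0.010007706269968733, -0.9960031177895503]], 't': [0.009351199202414416, 0.5883729686116111, 1.1051775058138205]}
{'clock': 0.1, 'joint_positions': array([ 1.14718172e+00,  2.59297639e-01,  1.53596683e+00, -3.71423365e-05,
        1.34800886e+00, -2.02797424e-01]), 'joint_vel': array([ 1.01265254e-03, -1.23248688e-03, -2.64767755e-03,  5.58210684e-04,
       -1.75548207e-04,  8.14298668e-05]), 'effort': array([ 1.39864878e-03, -4.46970999e+01, -2.91245037e+01, -2.74304930e-04,
        6.27641668e-03, -1.88852437e-05]), 'tool_pos': array([0.12025393, 0.53620563, 0.23054575]), 'tcp_rot': array([-3.13993913e+00, -3.03036768e-04,  2.92078346e+00]), 'ft_force': array([-0.00177346,  0.67686385, -0.5899388 ]), 'torque': array([0.0383354 , 0.07296711, 0.06796169]), 'grasp_force': 0.0, 'grip_width': 0.08525840331279777}
0.0187
```

View pics/scene0.png

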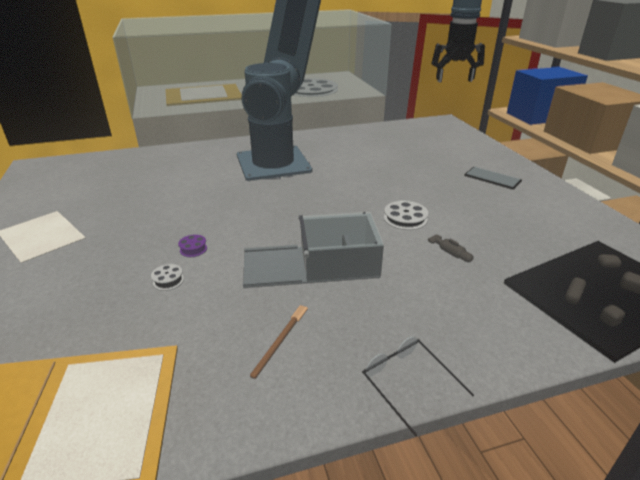

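View pics/top0.png

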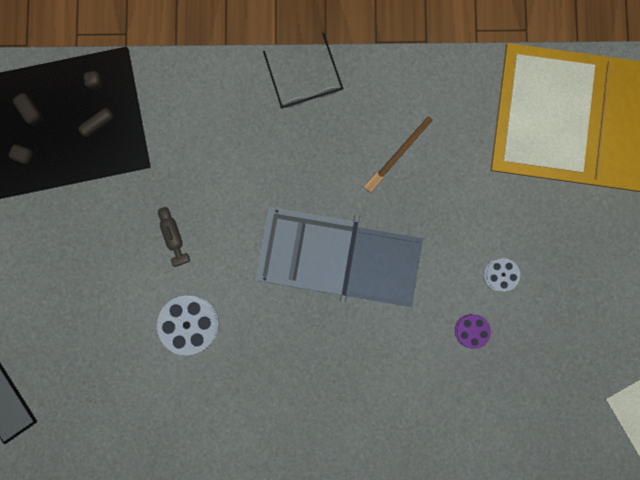

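Candidates for the reel in the top view are silver small (503,275), purple look-alike (473,331) and big silver (187,325). The small silver one fits: 62 mm, aluminium and not purple. I'll confirm it in a crop and measure the safe.

```bash
cat > h.py <<'E'
import numpy as np, cv2
from workcell import imaging
def ray(n,px,z):
    p=imaging.camera_params(n);R=np.array(p["R"]);t=np.array(p["t"])
    d=R.T@np.array([(px[0]-p["cx"])/p["fx"],(px[1]-p["cy"])/p["fy"],1]);c=-R.T@t
    return c+d*(z-c[2])/d[2]
def proj(n,X):
    p=imaging.camera_params(n);v=np.array(p["R"])@X+p["t"]
    return np.array([p["fx"]*v[0]/v[2]+p["cx"],p["fy"]*v[1]/v[2]+p["cy"]])
E
python3 - <<'E'
from h import *
from workcell import ctrl,status
print([d for d in dir(ctrl) if d[0]!='_'],[d for d in dir(status) if d[0]!='_'])
im=cv2.imread("pics/top0.png")
a=cv2.resize(im[195:320,245:435],None,fx=4,fy=4,interpolation=cv2.INTER_CUBIC)
b=cv2.resize(im[245:355,445:535],(0,0),fx=4,fy=4,interpolation=cv2.INTER_CUBIC)[:, :]
cv2.imwrite("pics/safe0.png",a);cv2.imwrite("pics/reel0.png",b)
g=im[245:305,475:535]; m=((g.min(2)>130)).astype(np.uint8)
c=max(cv2.findContours(m,cv2.RETR_EXTERNAL,2)[0],key=cv2.contourArea)
(u,v),r=cv2.minEnclosingCircle(c);print("reel px",u+475,v+245,r)
for z in(.022,): 
  P=ray("top",(u+475,v+245),z);print("reel",P,"radius m",np.linalg.norm(ray("top",(u+475+r,v+245),z)-P))
for n,q,z in [("ledge R far",(421.5,238.5),.011),("ledge R near",(412.5,305.5),.011),("lid L far",(272,208),.086),("lid L near",(257.5,281.5),.086),("lint far",(356,217),.088),("lint near",(344,300),.088)]:
  print(n,ray("top",q,z).round(4))
for n,q in [("lump",(95,123)),("lump2",(92,79)),("stick",(400,153)),("fish",(173,237)),("purple",(473,331)),("glasses",(310,97))]: print(n,ray("top",q,.01).round(3))
E
```

```text
['IKError', 'hold_point_z'] ['state']
reel px 501.95901679992676 274.1393451690674 17.720739364624023
reel [ 0.52409412 -0.32756867  0.022     ] radius m 0.032400654299909896
ledge R far [ 0.5918 -0.1833  0.011 ]
ledge R near [ 0.4676 -0.1641  0.011 ]
lid L far [0.6405 0.0891 0.086 ]
lid L near [0.5119 0.1142 0.086 ]
lint far [ 0.6232 -0.0579  0.088 ]
lint near [ 0.4791 -0.0356  0.088 ]
lump [0.817 0.434 0.01 ]
lump2 [0.904 0.442 0.01 ]
stick [ 0.754 -0.146  0.01 ]
fish [0.598 0.282 0.01 ]
purple [ 0.42  -0.275  0.01 ]
glasses [0.865 0.024 0.01 ]
```

View pics/safe0.png

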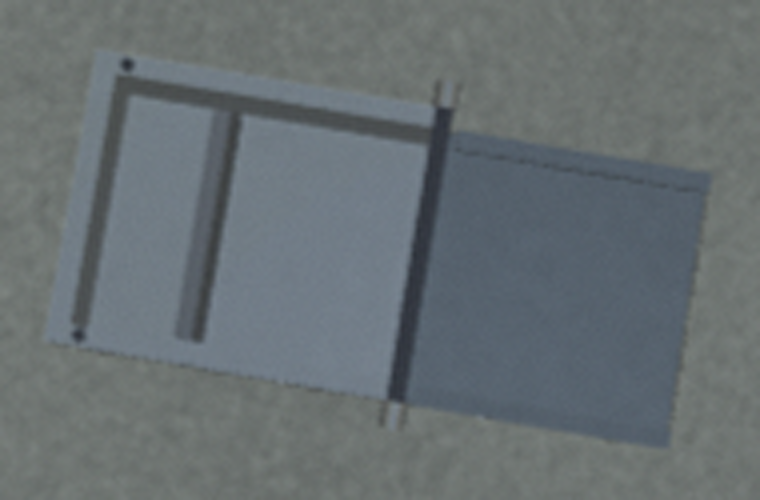

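View pics/reel0.png

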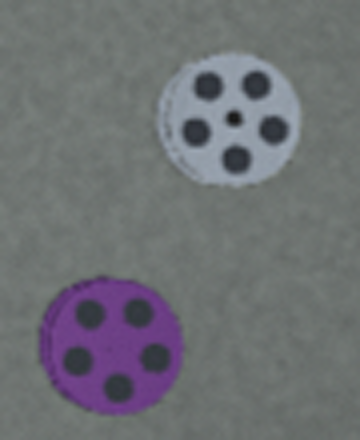

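The crop shows the silver small reel at crop (235,118), i.e. top (503.7,274.5). The purple one is clearly different. The safe's lintel is at crop (443,108)–(397,402), with the stop face near crop x≈215. I'll go above the reel, then find out how the arm behaves near its reach limit, since rows carry no tilt.

Call:
arm_command --pt "0.4 -0.866 0 0" --pt "0.4 -0.866 0 0" --pt "0.4 -0.866 0 0" --pt "0.4 -0.866 0 0" --pt "0.4 -0.866 0 0" --pt "0.4 -0.866 0 0" --pt "0.4 -0.866 0 0" --pt "0.4 -0.866 0 0" --pt "0.4 -0.866 0 0" --pt "0.4 -0.866 0 0" --pt "0.4 -0.866 0 0" --pt "0.4 -0.866 0 0" --pt "0.4 -0.866 0 0" --pt "0.4 -0.866 0 0" --pt "0.4 -0.866 0 0" --pt "0.4 -0.866 0 0" --pt "0.4 -0.866 0 0" --jaw 0.0854

```text
clock: 2.22
tool_pos: [0.5201, -0.3295, 0.2301]
tcp_rot: [3.14, -0.002, 2.92]
ft_force: [-0.1, 0.1, 0.2]
grip_width: 0.085
grasp_force: 0.0
```

Call:
arm_command --pt "0.0035 0 -0.1 0" --pt "0.0035 0 -0.1 0" --pt "0.0035 0 -0.18 0" --pt "0.0035 0 -0.18 0" --pt "0.0035 0 -0.226 0" --pt "0.0035 0 -0.226 0" --pt "0.0035 0 -0.226 0"

```text
clock: 3.1
tool_pos: [0.5251, -0.3298, 0.0078]
tcp_rot: [-3.14, 0.003, 2.921]
ft_force: [0.7, -0.1, 0.8]
grip_width: 0.0855
grasp_force: 0.0
```

Call:
arm_command --pt "0 0 0 0" --pt "0 0 0 0" --pt "0 0 0 0" --pt "0 0 0 0" --pt "0 0 0 0" --pt "0 0 0 0" --jaw 0.05

```text
clock: 3.85
tool_pos: [0.5252, -0.3303, 0.0084]
tcp_rot: [-3.14, 0.004, 2.921]
ft_force: [-1.4, 1.8, 9.1]
grip_width: 0.0597
grasp_force: 62.5
```

Call:
arm_command --pt "0 0 0.05 0" --pt "0 0 0.05 0" --pt "0.005 0.05 0.05 0" --pt "0.008 0.1 0.05 0" --pt "0.012 0.15 0.05 0" --pt "0.014 0.208 0.05 0" --pt "0.014 0.208 0.05 0" --pt "0.014 0.208 0.05 0"

```text
clock: 4.85
tool_pos: [0.5381, -0.1214, 0.0554]
tcp_rot: [-3.141, 0.0, 2.922]
ft_force: [0.5, 0.3, -1.3]
grip_width: 0.0587
grasp_force: 66.1
```

```bash
python3 - <<'E'
from h import *
im=imaging.snapshot("scene")[:,:,::-1]; cv2.imwrite("pics/s1.png",cv2.resize(im[190:310,190:400],None,fx=3.5,fy=3.5,interpolation=cv2.INTER_CUBIC))
cv2.imwrite("pics/t1.png",imaging.snapshot("top")[:,:,::-1])
E
```

```text
(no output)
```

View pics/s1.png

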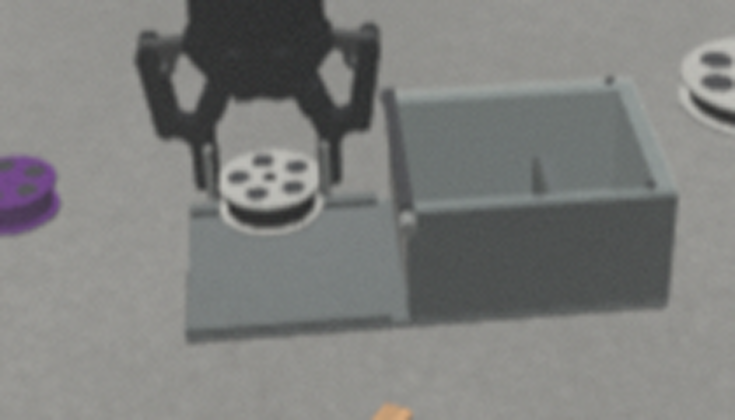

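The reel is held (crop (268,195)) above the ledge, 50 mm clear of the lintel. Lowering it now.

Call:
arm_command --pt "0 0 -0.02 0" --pt "0 0 -0.036 0" --pt "0 0 -0.04 0" --pt "0 0 -0.04 0" --pt "0 0 -0.04 0"

```text
clock: 5.58
tool_pos: [0.5382, -0.1217, 0.0155]
tcp_rot: [-3.142, 0.001, 2.92]
ft_force: [-0.6, -0.1, -2.9]
grip_width: 0.0591
grasp_force: 66.1
```

Call:
arm_command --pt "0 0 -0.002 0" --pt "0 0 -0.003 0" --pt "0 0 -0.003 0"

```text
clock: 5.95
tool_pos: [0.5384, -0.1217, 0.0144]
tcp_rot: [-3.141, 0.002, 2.921]
ft_force: [-5.7, 0.9, 14.6]
grip_width: 0.0594
grasp_force: 67.8
```

Call:
arm_command --pt "0 0 0.001 0" --pt "0 0 0.001 0" --pt "0 0 0.001 0" --pt "0 0 0.001 0" --pt "0 0 0.06 0" --pt "0 0 0.12 0" --pt "0 0 0.18 0" --pt "0 0 0.2 0" --pt "0 0 0.2 0" --jaw 0.08

```text
clock: 7.08
tool_pos: [0.5389, -0.1217, 0.2141]
tcp_rot: [-3.141, 0.004, 2.921]
ft_force: [-0.5, -0.0, -0.7]
grip_width: 0.08
grasp_force: 0.0
```

```bash
python3 - <<'E'
from h import *
im=imaging.snapshot("scene")[:,:,::-1]; cv2.imwrite("pics/s2.png",cv2.resize(im[170:310,190:400],None,fx=3.5,fy=3.5,interpolation=cv2.INTER_CUBIC))
E
```

```text
(no output)
```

View pics/s2.png

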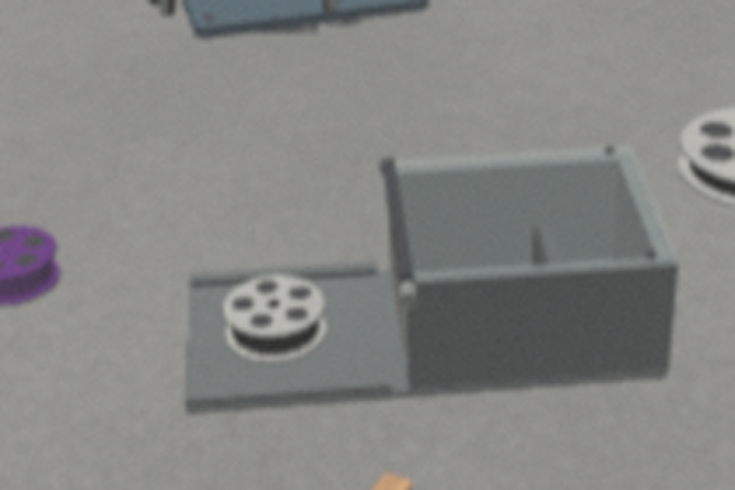

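The reel lies flat on the ledge at crop (274,320), and nothing else has moved. Next I'll see in free air what an out-of-reach target does to the tool's tilt.

Call:
arm_command --pt "0.06 -0.014 0.05 0" --pt "0.2 -0.045 0.1 0" --pt "0.3 -0.07 0.1 0" --pt "0.4 -0.09 0.1 0" --pt "0.5 -0.11 0.1 0" --pt "0.5 -0.11 0.1 0" --pt "0.5 -0.11 0.1 0" --pt "0.5 -0.11 0.1 0" --pt "0.5 -0.11 0.1 0" --pt "0.5 -0.11 0.1 0" --jaw 0

```text
clock: 8.38
tool_pos: [0.8768, -0.1957, 0.2513]
tcp_rot: [-3.141, 0.057, 2.921]
ft_force: [-0.2, 0.7, -0.3]
grip_width: 0.0003
grasp_force: 0.0
```

```bash
python3 -c "
from workcell import status;s=status.state();print({k:s[k] for k in('joint_positions','tool_pos','tcp_rot')})"
```

```text
{'joint_positions': array([-0.34604476,  1.01036736,  0.18725353,  0.00723916,  1.88747723,
       -1.69363261]), 'tool_pos': array([ 0.87676204, -0.19574685,  0.25134884]), 'tcp_rot': array([-3.14136297,  0.05690322,  2.92083947])}
```

Call:
arm_command --pt "0.3 -0.07 0 0" --pt "0.3 -0.07 0 0" --pt "0.3 -0.07 0 0" --pt "0.3 -0.07 0 0"

```text
clock: 8.88
tool_pos: [0.9183, -0.2067, 0.192]
tcp_rot: [3.141, 0.11, 2.921]
ft_force: [0.3, 0.6, -1.1]
grip_width: -0.0001
grasp_force: 0.0
```

Call:
arm_command --pt "-0.06 0.015 0 0" --pt "-0.1 0.03 0 0" --pt "-0.1 0.03 0 0"

```text
clock: 9.25
tool_pos: [0.8144, -0.175, 0.1915]
tcp_rot: [3.141, 0.106, 2.921]
ft_force: [1.5, -0.2, 1.2]
grip_width: 0.0001
grasp_force: 0.0
```

```bash
python3 -c "
from workcell import status;s=status.state();print({k:s[k] for k in('joint_positions','tool_pos','tcp_rot')})"
```

```text
{'joint_positions': array([-0.35130731,  0.74768136,  0.84584664,  0.01468283,  1.44329439,
       -1.7027426 ]), 'tool_pos': array([ 0.81435135, -0.17496722,  0.19147313]), 'tcp_rot': array([3.14079423, 0.10578443, 2.92108592])}
```

Tilt appears at the reach limit, and it persists because the commanded pose follows the reached one. I'll build up lean this way, high in free air.

Call:
arm_command --pt "0.06 -0.014 0.06 0" --pt "0.12 -0.03 0.12 0" --pt "0.5 -0.11 0.3 0" --pt "0.5 -0.11 0.3 0" --pt "0.5 -0.11 0.3 0" --pt "0.5 -0.11 0.3 0" --pt "0.5 -0.11 0.3 0" --pt "0.5 -0.11 0.3 0" --pt "0.5 -0.11 0.3 0" --pt "0.5 -0.11 0.3 0" --pt "0.5 -0.11 0.3 0" --pt "0.5 -0.11 0.3 0"

```text
clock: 10.75
tool_pos: [0.903, -0.1966, 0.2846]
tcp_rot: [3.141, 0.168, 2.921]
ft_force: [-0.3, -0.3, -0.1]
grip_width: -0.0001
grasp_force: 0.0
```

```bash
python3 -c "
from workcell import status;s=status.state();print({k:s[k] for k in('joint_positions','tool_pos','tcp_rot')})"
```

```text
{'joint_positions': array([-0.34254566,  0.97663495,  0.18799836,  0.02131216,  1.81019003,
       -1.68575747]), 'tool_pos': array([ 0.90303992, -0.19660787,  0.28461591]), 'tcp_rot': array([3.14118627, 0.16798536, 2.920758  ])}
```

Call:
arm_command --pt "0.4 -0.09 0.2 0" --pt "0.4 -0.09 0.2 0" --pt "0.4 -0.09 0.2 0"

```text
clock: 11.12
tool_pos: [0.9198, -0.2013, 0.2933]
tcp_rot: [3.141, 0.225, 2.921]
ft_force: [-0.6, 0.8, -0.2]
grip_width: -0.0001
grasp_force: 0.0
```

Call:
arm_command --pt "0.06 -0.014 0.06 0" --pt "0.06 -0.014 0.06 0"

```text
clock: 11.38
tool_pos: [0.9255, -0.2034, 0.3268]
tcp_rot: [3.141, 0.283, 2.921]
ft_force: [-0.7, -0.0, -0.4]
grip_width: 0.0002
grasp_force: 0.0
```

Call:
arm_command --pt "0 0 0.3 0" --pt "0 0 0.3 0" --pt "0 0 0.3 0" --pt "0 0 0.3 0"

```text
clock: 11.88
tool_pos: [0.8437, -0.1852, 0.4832]
tcp_rot: [3.141, 0.328, 2.921]
ft_force: [0.0, -0.9, 0.7]
grip_width: -0.0003
grasp_force: 0.0
```

Call:
arm_command --pt "0.06 -0.014 0.06 0" --pt "0.06 -0.014 0.06 0"

```text
clock: 12.12
tool_pos: [0.8547, -0.1886, 0.4967]
tcp_rot: [3.14, 0.38, 2.921]
ft_force: [-0.2, 0.2, -1.7]
grip_width: 0.0002
grasp_force: 0.0
```

Call:
arm_command --pt "0.12 -0.028 0.0 0" --pt "0.12 -0.028 0.0 0"

```text
clock: 12.38
tool_pos: [0.9047, -0.201, 0.4527]
tcp_rot: [3.139, 0.423, 2.92]
ft_force: [-0.2, -0.7, 1.1]
grip_width: -0.0002
grasp_force: 0.0
```

Call:
arm_command --pt "0.12 -0.028 0.06 0" --pt "0.12 -0.028 0.06 0"

```text
clock: 12.62
tool_pos: [0.9285, -0.2072, 0.4514]
tcp_rot: [3.139, 0.478, 2.92]
ft_force: [-1.1, 0.0, -0.7]
grip_width: -0.0003
grasp_force: 0.0
```

Call:
arm_command --pt "0.06 -0.014 0.06 0" --pt "0.06 -0.014 0.06 0"

```text
clock: 12.88
tool_pos: [0.9356, -0.209, 0.4795]
tcp_rot: [3.14, 0.54, 2.921]
ft_force: [-0.1, 0.2, 0.1]
grip_width: 0.0001
grasp_force: 0.0
```

Call:
arm_command --pt "0.06 -0.014 0.06 0" --pt "0.06 -0.014 0.06 0"

```text
clock: 13.12
tool_pos: [0.9442, -0.2115, 0.5008]
tcp_rot: [3.14, 0.596, 2.92]
ft_force: [-0.1, 0.0, -0.3]
grip_width: 0.0001
grasp_force: 0.0
```

Call:
arm_command --pt "0.06 -0.014 0.06 0" --pt "0.06 -0.014 0.06 0"

```text
clock: 13.38
tool_pos: [0.9536, -0.2141, 0.5198]
tcp_rot: [3.14, 0.651, 2.92]
ft_force: [0.6, 0.6, 0.6]
grip_width: 0.0004
grasp_force: 0.0
```

Call:
arm_command --pt "0.06 -0.014 0.06 0" --pt "0.06 -0.014 0.06 0"

```text
clock: 13.62
tool_pos: [0.9631, -0.2167, 0.5389]
tcp_rot: [3.14, 0.706, 2.92]
ft_force: [0.2, -1.1, 0.0]
grip_width: -0.0003
grasp_force: 0.0
```

Call:
arm_command --pt "0.06 -0.014 0.06 0" --pt "0.06 -0.014 0.06 0"

```text
clock: 13.88
tool_pos: [0.9727, -0.2193, 0.5578]
tcp_rot: [3.14, 0.761, 2.92]
ft_force: [-0.4, 0.7, 0.5]
grip_width: 0.0001
grasp_force: 0.0
```

Call:
arm_command --pt "0.06 -0.014 0.06 0" --pt "0.06 -0.014 0.06 0"

```text
clock: 14.12
tool_pos: [0.982, -0.2218, 0.576]
tcp_rot: [3.14, 0.814, 2.92]
ft_force: [0.2, -0.2, 0.0]
grip_width: -0.0003
grasp_force: 0.0
```

Call:
arm_command --pt "0.04 -0.01 0.03 0" --pt "0.04 -0.01 0.03 0" --jaw 0.018

```text
clock: 14.38
tool_pos: [0.9926, -0.2252, 0.5805]
tcp_rot: [3.139, 0.847, 2.919]
ft_force: [-0.1, -0.3, -0.4]
grip_width: 0.0179
grasp_force: 0.0
```

```bash
python3 - <<'E'
import numpy as np
from scipy.spatial.transform import Rotation as Ro
from workcell import status
s=status.state();q=s['joint_positions'];print(q,s['tool_pos'],s['tcp_rot'])
E=lambda a,b:Ro.from_euler('y' if b else 'z',a)
print((Ro.from_euler('z',q[0])*Ro.from_euler('y',q[1]+q[2])*Ro.from_euler('ZYZ',[q[3],q[4],q[5]+np.pi/2])).as_euler('xyz'))
p=s['tcp_rot'][1]
for yaw in (2.92,3.3,3.7,4.1,4.554):
  T=Ro.from_euler('xyz',[np.pi,p,yaw])
  for j1 in(-.5,-.7,-.9):
    for s23 in(1.7,2.0):
      w=((Ro.from_euler('z',j1)*Ro.from_euler('y',s23)).inv()*T).as_euler('ZYZ');a=w[0],w[1],w[2]-np.pi/2
      b=w[0]+np.pi,-w[1],w[2]+np.pi/2
      wr=lambda v:[round(float((x+np.pi)%(2*np.pi)-np.pi),2) for x in v]
      print(yaw,j1,s23,wr(a))
E
```

```text
[-0.37224723  0.75124409  0.18841792  0.11698047  1.36195496 -1.69486768] [ 0.99255589 -0.2251826   0.58045521] [3.13933138 0.84719926 2.91927656]
[3.13933138 0.84719926 2.91927656]
2.92 -0.5 1.7 [0.35, 0.64, -2.04]
2.92 -0.5 2.0 [0.6, 0.37, -2.32]
2.92 -0.7 1.7 [0.54, 0.73, -2.32]
2.92 -0.7 2.0 [0.81, 0.49, -2.65]
2.92 -0.9 1.7 [0.68, 0.84, -2.55]
2.92 -0.9 2.0 [0.92, 0.63, -2.87]
3.3 -0.5 1.7 [0.67, 0.83, -2.53]
3.3 -0.5 2.0 [0.91, 0.62, -2.85]
3.3 -0.7 1.7 [0.76, 0.96, -2.72]
3.3 -0.7 2.0 [0.96, 0.77, -3.02]
3.3 -0.9 1.7 [0.82, 1.1, -2.89]
3.3 -0.9 2.0 [0.97, 0.92, 3.12]
3.7 -0.5 1.7 [0.82, 1.1, -2.89]
3.7 -0.5 2.0 [0.97, 0.92, 3.12]
3.7 -0.7 1.7 [0.85, 1.25, -3.03]
3.7 -0.7 2.0 [0.95, 1.06, 3.0]
3.7 -0.9 1.7 [0.86, 1.4, 3.12]
3.7 -0.9 2.0 [0.92, 1.21, 2.88]
4.1 -0.5 1.7 [0.86, 1.4, 3.12]
4.1 -0.5 2.0 [0.92, 1.21, 2.88]
4.1 -0.7 1.7 [0.84, 1.55, 2.99]
4.1 -0.7 2.0 [0.87, 1.35, 2.76]
4.1 -0.9 1.7 [0.81, 1.7, 2.85]
4.1 -0.9 2.0 [0.81, 1.49, 2.64]
4.554 -0.5 1.7 [0.8, 1.74, 2.81]
4.554 -0.5 2.0 [0.79, 1.52, 2.6]
4.554 -0.7 1.7 [0.74, 1.87, 2.67]
4.554 -0.7 2.0 [0.7, 1.65, 2.47]
4.554 -0.9 1.7 [0.65, 2.0, 2.51]
4.554 -0.9 2.0 [0.6, 1.76, 2.32]
```

The orientation model matches the arm. The last joint's range means the yaw must go the long way (−4.65 rad), so I'll pull in first and then turn.

Call:
arm_command --pt "-0.06 0.003 -0.02 0" --pt "-0.12 0.006 -0.04 0" --pt "-0.18 0.01 -0.06 0" --pt "-0.24 0.013 -0.08 0" --pt "-0.3 0.016 -0.1 0" --pt "-0.36 0.02 -0.12 0" --pt "-0.42 0.023 -0.14 0" --pt "-0.443 0.025 -0.15 0" --pt "-0.443 0.025 -0.15 0"

```text
clock: 15.5
tool_pos: [0.5461, -0.1984, 0.4286]
tcp_rot: [3.137, 0.845, 2.916]
ft_force: [0.0, -0.3, -0.1]
grip_width: 0.0179
grasp_force: 0.0
```

Call:
arm_command --pt "0 0 0 -0.17" --pt "0 0 0 -0.34" --pt "0 0 0 -0.51" --pt "0 0 0 -0.68" --pt "0 0 0 -0.85" --pt "0 0 0 -1.02" --pt "0 0 0 -1.19" --pt "0 0 0 -1.36" --pt "0 0 0 -1.53" --pt "0 0 0 -1.7" --pt "0 0 0 -1.7"

```text
clock: 16.88
tool_pos: [0.551, -0.1987, 0.4316]
tcp_rot: [3.138, 0.847, 1.301]
ft_force: [-0.2, -1.2, 0.4]
grip_width: 0.0176
grasp_force: 0.0
```

```bash
python3 -c "
from workcell import status;s=status.state();print({k:s[k] for k in('joint_positions','tool_pos','tcp_rot')})"
```

```text
{'joint_positions': array([-0.08632339,  0.35730497,  1.2042659 , -0.8404041 ,  1.7106673 ,
        0.11516846]), 'tool_pos': array([ 0.55104286, -0.19872014,  0.43163389]), 'tcp_rot': array([3.13814881, 0.84743459, 1.3010768 ])}
```

Call:
arm_command --pt "0 0 0 -0.16" --pt "0 0 0 -0.32" --pt "0 0 0 -0.48" --pt "0 0 0 -0.64" --pt "0 0 0 -0.8" --pt "0 0 0 -0.96" --pt "0 0 0 -1.12" --pt "0 0 0 -1.28" --pt "0 0 0 -1.44" --pt "0 0 0 -1.6" --pt "0 0 0 -1.6"

```text
clock: 18.25
tool_pos: [0.5341, -0.1986, 0.4169]
tcp_rot: [3.138, 0.835, -0.293]
ft_force: [-0.5, -0.4, 0.7]
grip_width: 0.0178
grasp_force: 0.0
```

```bash
python3 -c "
from workcell import status;s=status.state();print({k:s[k] for k in('joint_positions','tool_pos','tcp_rot')})"
```

```text
{'joint_positions': array([-0.46821207,  0.85173346,  0.38948965, -0.32110796,  2.70764851,
        1.15951155]), 'tool_pos': array([ 0.53406868, -0.19859762,  0.41686129]), 'tcp_rot': array([ 3.13792533,  0.83505495, -0.29318486])}
```

Call:
arm_command --pt "0 0 -0.05 -0.1" --pt "0 -0.02 -0.1 -0.26" --pt "0 -0.03 -0.12 -0.42" --pt "0 -0.04 -0.14 -0.58" --pt "0 -0.05 -0.16 -0.74" --pt "0 -0.06 -0.18 -0.9" --pt "0 -0.06 -0.2 -1.06" --pt "0 -0.06 -0.22 -1.22" --pt "0 -0.06 -0.24 -1.38" --pt "0 -0.06 -0.24 -1.44" --pt "0 -0.06 -0.24 -1.44"

```text
clock: 19.62
tool_pos: [0.5337, -0.2567, 0.1774]
tcp_rot: [3.14, 0.831, -1.722]
ft_force: [-0.6, -0.0, -0.1]
grip_width: 0.018
grasp_force: 0.0
```

```bash
python3 - <<'E'
from h import *
from workcell import status;s=status.state();print({k:s[k] for k in('joint_positions','tool_pos','tcp_rot')})
t=imaging.snapshot("top")[:,:,::-1].copy();cv2.imwrite("pics/t2f.png",t)
c=imaging.snapshot("scene")[:,:,::-1].copy();cv2.imwrite("pics/s3f.png",c)
a=cv2.resize(t[190:330,250:450],(800,560),interpolation=cv2.INTER_CUBIC);cv2.imwrite("pics/t2.png",a)
E
```

```text
{'joint_positions': array([-0.96166375,  0.68123571,  1.2879225 ,  0.550055  ,  1.80542822,
        2.28246825]), 'tool_pos': array([ 0.53374965, -0.25670026,  0.1773809 ]), 'tcp_rot': array([ 3.14033012,  0.83114348, -1.72244469])}
```

View pics/t2.png

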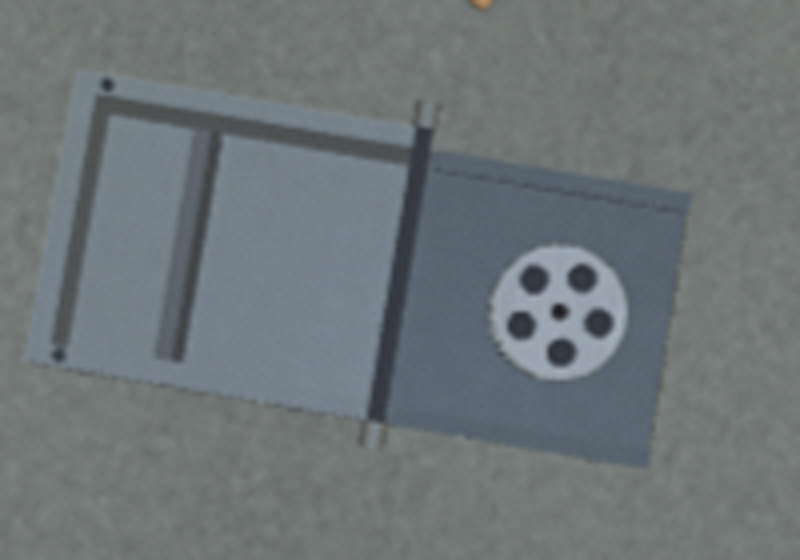

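The reel is flat with its hub at crop (560,311). The lintel runs (425,128)–(377,420), and the stop's dark edge runs (213,135)–(180,360).

```bash
python3 - <<'E'
from h import *
c=lambda x,y:(250+x/4,190+y/4)
P=lambda q,z:ray("top",c(*q),z)[:2]
reel=P((560,311),.028)
lf,ln=P((425,128),.088),P((377,420),.088)
ef,en=P((690,192),.011),P((648,467),.011)
bf,bn=P((78,70),.086),P((25,361),.086)
sf,sn=P((213,135),.036),P((180,360),.036)
az=lambda v:np.degrees(np.arctan2(v[1],v[0]))
print("reel",reel,"lint",lf,ln,np.linalg.norm(lf-ln),"ledge w",np.linalg.norm(ef-en),"back w",np.linalg.norm(bf-bn))
print("az x from cross edges",az(lf-ln)+90,az(ef-en)+90,az(bf-bn)+90,"side",az(bf-ef),az(bn-en), az((bf+bn-ef-en)))
th=np.radians(81.0);ex=np.array([np.cos(th),np.sin(th)]);ey=np.array([-ex[1],ex[0]])
o=(lf+ln)/2
for n,v in dict(reel=reel,ledgeend=(ef+en)/2,back=(bf+bn)/2,stop=(sf+sn)/2,tcp=np.array([.53375,-.2567])).items(): print(n,((v-o)@ex).round(4),((v-o)@ey).round(4))
print("o",o)
E
```

```text
reel [ 0.5368533 -0.1219776] lint [ 0.614444   -0.05822543] [ 0.48769224 -0.03610725] 0.12866710600261086 ledge w 0.12923405094593363 back w 0.1293082042802033
az x from cross edges 80.1015544233838 80.20494160070538 79.82398777725105 side 80.08714193027575 80.10189528887317 80.09452980046589
reel -0.0761 0.0023
ledgeend -0.1289 0.0019
back 0.1544 -0.0025
stop 0.0924 -0.0012
tcp -0.2097 -0.0157
o [ 0.55106812 -0.04716634]
```

Call:
arm_command --pt "-0.004 0.03 -0.04 -0.02" --pt "-0.007 0.06 -0.08 -0.022" --pt "-0.007 0.0767 -0.12 -0.022" --pt "-0.007 0.0767 -0.15 -0.022" --pt "-0.007 0.0767 -0.16 -0.022" --pt "-0.007 0.0767 -0.16 -0.022" --pt "-0.007 0.0767 -0.16 -0.022"

```text
clock: 20.6
tool_pos: [0.528, -0.1807, 0.0186]
tcp_rot: [3.14, 0.833, -1.751]
ft_force: [0.2, -0.3, 0.0]
grip_width: 0.0177
grasp_force: 0.0
```

```bash
python3 - <<'E'
from h import *
c=imaging.snapshot("scene")[:,:,::-1]
cv2.imwrite("pics/s4.png",cv2.resize(c[170:310,170:400],None,fx=3.4,fy=3.4,interpolation=cv2.INTER_CUBIC))
E
```

```text
(no output)
```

View pics/s4.png

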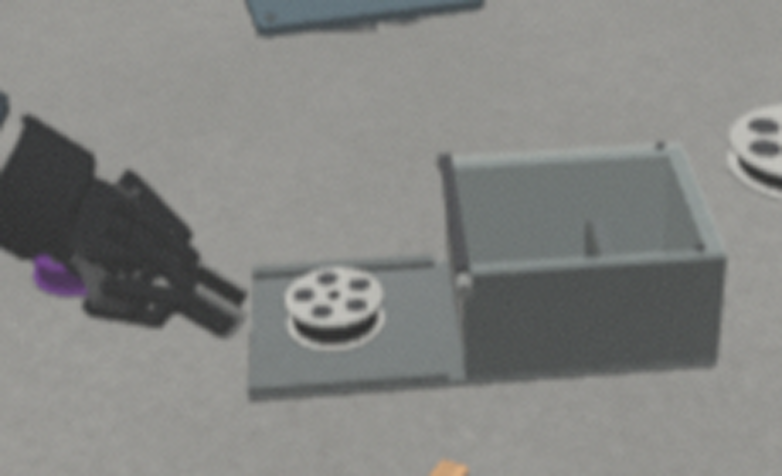

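The leaning fingers are behind the reel (tip crop (238,315)) and clear of everything. Lowering 3 mm and pushing along the safe's x.

Call:
arm_command --pt "0.001 0.006 -0.003 0.005" --pt "0.0015 0.012 -0.003 0.007" --pt "0.0025 0.018 -0.003 0.007" --pt "0.0035 0.024 -0.003 0.007" --pt "0.0043 0.029 -0.003 0.007" --pt "0.005 0.034 -0.003 0.007" --pt "0.006 0.039 -0.003 0.007" --pt "0.0068 0.044 -0.003 0.007" --pt "0.0068 0.044 -0.003 0.007"

```text
clock: 21.78
tool_pos: [0.534, -0.1353, 0.0147]
tcp_rot: [3.137, 0.835, -1.747]
ft_force: [0.2, 0.4, 0.1]
grip_width: 0.0181
grasp_force: 0.0
```

```bash
python3 - <<'E'
from h import *
c=imaging.snapshot("scene")[:,:,::-1]
cv2.imwrite("pics/s5.png",cv2.resize(c[170:310,170:400],None,fx=3.4,fy=3.4,interpolation=cv2.INTER_CUBIC))
E
```

```text
(no output)
```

View pics/s5.png

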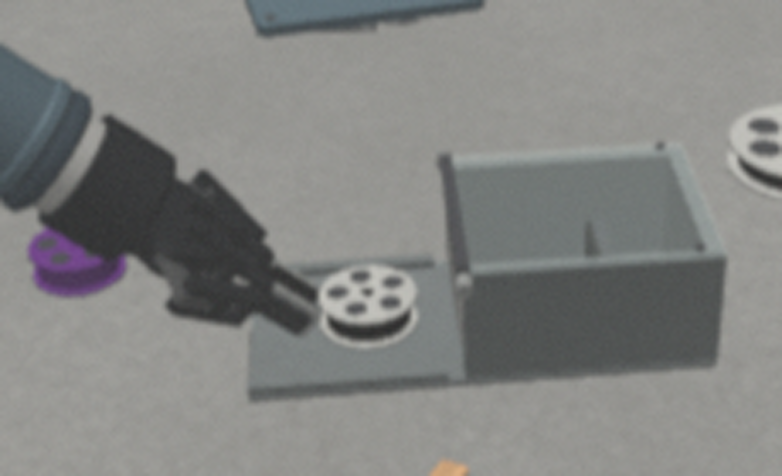

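The reel, now at crop (368,300), slides straight ahead of the fingers. I'll carry on through the flap.

Call:
arm_command --pt "0.0012 0.007 0 0" --pt "0.0024 0.014 0 0" --pt "0.0036 0.021 0 0" --pt "0.0048 0.028 0 0" --pt "0.006 0.035 0 0" --pt "0.0072 0.042 0 0" --pt "0.0084 0.049 0 0" --pt "0.0084 0.049 0 0"

```text
clock: 22.82
tool_pos: [0.5423, -0.086, 0.0148]
tcp_rot: [3.136, 0.835, -1.747]
ft_force: [-0.4, 0.4, 0.3]
grip_width: 0.0179
grasp_force: 0.0
```

Call:
arm_command --pt "0.0012 0.007 0 0" --pt "0.0024 0.014 0 0" --pt "0.0036 0.021 0 0" --pt "0.0048 0.028 0 0" --pt "0.0055 0.032 0 0" --pt "0.0055 0.032 0 0"

```text
clock: 23.58
tool_pos: [0.5478, -0.0543, 0.0147]
tcp_rot: [3.136, 0.835, -1.747]
ft_force: [-0.2, 0.3, -0.1]
grip_width: 0.0181
grasp_force: 0.0
```

Call:
arm_command --pt "0.001 0.005 0 0" --pt "0.0017 0.01 0 0" --pt "0.0026 0.015 0 0" --pt "0.0034 0.02 0 0" --pt "0.0034 0.02 0 0"

```text
clock: 24.2
tool_pos: [0.5512, -0.0342, 0.0147]
tcp_rot: [3.137, 0.835, -1.747]
ft_force: [-1.1, -0.8, -0.1]
grip_width: 0.0176
grasp_force: 0.0
```

```bash
cat > m.py <<'E'
from h import *
t=imaging.snapshot("top")[:,:,::-1].copy();cv2.imwrite("pics/now.png",t)
ref=cv2.imread("pics/t2f.png")
th=np.radians(80.1);ex=np.array([np.cos(th),np.sin(th)]);ey=np.array([-ex[1],ex[0]]);o=np.array([.551,-.0472])
# sample brightness profile along safe x at y offsets, on plane z=.028 (reel top) now/ref
for yo in(0.0,.012,-.014,.045,-.045):
  xs=np.arange(.0,.15,.003);L=[];L0=[]
  for x in xs:
    p=o+x*ex+yo*ey;u=proj("top",np.array([p[0],p[1],.028])).astype(np.float32)
    g=lambda im:float(cv2.getRectSubPix(im,(3,3),(float(u[0]),float(u[1]))).mean())
    L.append(int(g(t)));L0.append(int(g(ref)))
  print(yo,"now",L,"\nref",L0)
E
python3 m.py
```

```text
0.0 now [66, 90, 127, 139, 138, 138, 138, 138, 138, 128, 117, 125, 161, 191, 191, 156, 110, 133, 183, 196, 196, 195, 195, 195, 192, 191, 177, 151, 142, 143, 124, 90, 93, 109, 115, 129, 142, 143, 143, 143, 143, 142, 142, 142, 143, 142, 142, 141, 122, 99] 
ref [60, 82, 119, 130, 129, 129, 129, 128, 128, 129, 129, 129, 128, 128, 128, 128, 128, 128, 128, 128, 128, 128, 129, 128, 127, 127, 127, 127, 126, 127, 109, 78, 81, 96, 101, 114, 126, 127, 127, 127, 127, 126, 126, 126, 127, 126, 127, 125, 108, 87]
0.012 now [66, 88, 125, 139, 139, 137, 138, 138, 137, 152, 175, 186, 193, 191, 179, 171, 179, 193, 196, 179, 136, 111, 110, 128, 169, 182, 160, 145, 143, 144, 124, 89, 92, 108, 114, 129, 142, 142, 142, 143, 143, 143, 142, 142, 142, 143, 143, 142, 123, 99] 
ref [60, 80, 118, 132, 130, 129, 129, 129, 130, 131, 130, 130, 128, 128, 128, 128, 128, 128, 127, 127, 127, 128, 128, 128, 128, 128, 128, 127, 127, 128, 110, 78, 81, 96, 101, 114, 126, 126, 126, 127, 127, 127, 127, 127, 127, 127, 127, 126, 109, 86]
-0.014 now [67, 89, 128, 138, 138, 138, 137, 137, 138, 158, 190, 177, 132, 111, 109, 126, 
[... 729 characters left out ...]
0, 130, 130, 130, 129, 128, 128, 128, 127, 128, 128, 128, 128, 128, 128, 128, 127, 127, 128, 129, 111, 80, 81, 95, 100, 114, 126, 127, 127, 127, 128, 127, 126, 126, 127, 127, 127, 127, 109, 87]
-0.045 now [67, 93, 129, 138, 137, 136, 137, 137, 137, 139, 142, 142, 142, 142, 143, 143, 143, 143, 143, 143, 143, 143, 142, 143, 142, 141, 141, 142, 143, 143, 122, 89, 94, 110, 116, 131, 143, 144, 144, 144, 144, 144, 143, 143, 143, 143, 143, 140, 119, 97] 
ref [60, 85, 120, 128, 128, 127, 127, 128, 127, 127, 127, 127, 126, 127, 127, 127, 127, 127, 127, 128, 128, 127, 126, 127, 126, 125, 125, 126, 127, 127, 109, 78, 83, 98, 103, 116, 127, 129, 129, 129, 128, 127, 128, 127, 127, 127, 127, 124, 105, 85]
```

Call:
arm_command --pt "0.0007 0.004 0 0" --pt "0.0014 0.008 0 0" --pt "0.0014 0.008 0 0" --pt "0.0014 0.008 0 0"

```text
clock: 24.75
tool_pos: [0.5526, -0.0267, 0.0146]
tcp_rot: [3.137, 0.835, -1.747]
ft_force: [0.0, -0.8, -0.7]
grip_width: 0.018
grasp_force: 0.1
```

Call:
arm_command --pt "0.0002 0.001 0 0" --pt "0.0002 0.001 0 0"

```text
clock: 25.0
tool_pos: [0.5529, -0.026, 0.0146]
tcp_rot: [3.137, 0.835, -1.747]
ft_force: [-0.2, -0.3, -0.0]
grip_width: 0.018
grasp_force: 0.4
```

Call:
arm_command --pt "0.0002 0.001 0 0" --pt "0.0002 0.001 0 0"

```text
clock: 25.25
tool_pos: [0.5532, -0.025, 0.0146]
tcp_rot: [3.137, 0.835, -1.747]
ft_force: [0.1, -1.4, 0.4]
grip_width: 0.0182
grasp_force: 0.5
```

```bash
cat > m2.py <<'E'
from h import *
t=imaging.snapshot("top")[:,:,::-1].copy();cv2.imwrite("pics/now.png",t)
th=np.radians(80.1);ex=np.array([np.cos(th),np.sin(th)]);ey=np.array([-ex[1],ex[0]]);o=np.array([.551,-.0472])
for yo in(0.001,.045,-.04):
  L=[]
  for x in np.arange(.066,.108,.0015):
    p=o+x*ex+yo*ey;u=proj("top",np.array([p[0],p[1],.028])).astype(np.float32)
    L.append(int(cv2.getRectSubPix(t,(1,1),(float(u[0]),float(u[1]))).mean()))
  print(yo,L)
E
python3 m2.py
```

```text
0.001 [196, 196, 196, 197, 195, 195, 196, 197, 196, 194, 193, 192, 193, 194, 182, 163, 135, 103, 80, 81, 94, 107, 113, 111, 112, 120, 132, 142]
0.045 [144, 144, 144, 145, 145, 144, 144, 145, 144, 143, 144, 144, 143, 144, 145, 146, 131, 105, 84, 80, 92, 105, 112, 113, 112, 117, 128, 139]
-0.04 [141, 143, 144, 144, 143, 142, 141, 142, 142, 141, 143, 143, 143, 145, 145, 147, 124, 97, 80, 81, 95, 107, 113, 115, 114, 120, 132, 141]
```

Call:
arm_command --pt "0.0001 0.0008 0 0" --pt "0.0001 0.0008 0 0"

```text
clock: 25.55
tool_pos: [0.5533, -0.0241, 0.0146]
tcp_rot: [3.137, 0.835, -1.747]
ft_force: [-0.3, -1.3, 0.1]
grip_width: 0.0181
grasp_force: 0.5
```

Call:
arm_command --pt "0.0001 0.0007 0 0" --pt "0.0001 0.0007 0 0"

```text
clock: 25.8
tool_pos: [0.5533, -0.0234, 0.0146]
tcp_rot: [3.137, 0.835, -1.747]
ft_force: [0.3, -1.6, -0.6]
grip_width: 0.018
grasp_force: 0.5
```

Call:
arm_command --pt "0.0001 0.0006 0 0" --pt "0.0001 0.0006 0 0"

```text
clock: 26.05
tool_pos: [0.5534, -0.0228, 0.0146]
tcp_rot: [3.137, 0.835, -1.747]
ft_force: [-0.2, -0.6, -1.3]
grip_width: 0.0179
grasp_force: 0.5
```

Call:
arm_command --pt "0.0001 0.0005 0 0" --pt "0.0001 0.0005 0 0"

```text
clock: 26.3
tool_pos: [0.5535, -0.0223, 0.0146]
tcp_rot: [3.137, 0.835, -1.747]
ft_force: [-0.7, -1.1, -0.6]
grip_width: 0.0179
grasp_force: 0.5
```

Call:
arm_command --pt "0.0001 0.0005 0 0" --pt "0.0001 0.0005 0 0"

```text
clock: 26.55
tool_pos: [0.5536, -0.0218, 0.0146]
tcp_rot: [3.137, 0.835, -1.747]
ft_force: [-0.0, -2.0, -0.6]
grip_width: 0.018
grasp_force: 0.5
```

```bash
python3 m2.py
```

```text
0.001 [185, 198, 198, 197, 197, 196, 197, 198, 198, 197, 196, 194, 193, 193, 194, 197, 178, 136, 87, 81, 93, 107, 114, 114, 112, 120, 132, 142]
0.045 [145, 144, 144, 145, 145, 145, 145, 145, 144, 145, 144, 144, 144, 144, 147, 147, 132, 107, 85, 83, 93, 104, 112, 113, 112, 115, 129, 141]
-0.04 [144, 144, 143, 144, 145, 144, 143, 143, 142, 143, 143, 144, 144, 144, 146, 146, 125, 98, 81, 80, 97, 108, 112, 113, 113, 119, 133, 142]
```

Call:
arm_command --pt "0.0001 0.0005 0 0" --pt "0.0001 0.0005 0 0"

```text
clock: 26.85
tool_pos: [0.5538, -0.0214, 0.0146]
tcp_rot: [3.137, 0.835, -1.747]
ft_force: [-0.4, -1.8, -0.3]
grip_width: 0.018
grasp_force: 0.8
```

Call:
arm_command --pt "0.0001 0.0004 0 0" --pt "0.0001 0.0004 0 0"

```text
clock: 27.1
tool_pos: [0.5538, -0.0212, 0.0146]
tcp_rot: [3.137, 0.834, -1.747]
ft_force: [-0.1, -4.1, -0.5]
grip_width: 0.0179
grasp_force: 1.7
```

Call:
arm_command --pt "0 0.0002 0 0" --pt "0 0.0002 0 0"

```text
clock: 27.35
tool_pos: [0.5539, -0.0211, 0.0146]
tcp_rot: [3.137, 0.834, -1.747]
ft_force: [-1.9, -4.0, 1.3]
grip_width: 0.018
grasp_force: 2.3
```

```bash
python3 m2.py
```

```text
0.001 [172, 193, 198, 198, 197, 197, 197, 197, 195, 196, 196, 195, 194, 191, 193, 196, 183, 147, 99, 83, 93, 106, 114, 113, 112, 119, 131, 142]
0.045 [144, 144, 144, 147, 146, 145, 145, 146, 146, 144, 144, 144, 145, 146, 147, 147, 132, 106, 85, 82, 92, 103, 112, 114, 112, 115, 128, 140]
-0.04 [143, 144, 144, 144, 144, 143, 143, 143, 144, 143, 143, 143, 143, 144, 144, 146, 124, 98, 81, 82, 97, 108, 113, 113, 112, 118, 132, 142]
```

The reel is against the stop: force has risen to about 4–5 N and the stop's profile is unchanged. Backing straight out.

Call:
arm_command --pt "-0.0007 -0.004 0 0" --pt "-0.002 -0.012 0 0" --pt "-0.0038 -0.022 0 0" --pt "-0.0055 -0.032 0 0" --pt "-0.0075 -0.044 0 0" --pt "-0.01 -0.058 0 0" --pt "-0.0127 -0.074 0 0" --pt "-0.0155 -0.09 0 0" --pt "-0.0185 -0.108 0 0" --pt "-0.0215 -0.125 0.02 0" --pt "-0.025 -0.145 0.05 0" --pt "-0.031 -0.18 0.1 0" --pt "-0.031 -0.2 0.15 0" --pt "-0.031 -0.2 0.15 0"

```text
clock: 29.15
tool_pos: [0.5239, -0.2247, 0.1682]
tcp_rot: [-3.136, 0.829, -1.742]
ft_force: [0.1, -0.9, -0.3]
grip_width: 0.0184
grasp_force: 0.0
```

```bash
python3 m2.py; python3 - <<'E'
from h import *
t=cv2.imread("pics/now.png");c=imaging.snapshot("scene")[:,:,::-1]
a=cv2.resize(t[190:330,250:450],(571,400));b=cv2.resize(c[200:300,230:400],(571*1,336),interpolation=cv2.INTER_CUBIC)
a=cv2.resize(a,(370,259),interpolation=cv2.INTER_CUBIC)
o=np.zeros((600,571,3),np.uint8);o[:259,:370]=a;o[262:598]=b;cv2.imwrite("pics/fin.png",o)
E
```

```text
0.001 [154, 174, 179, 178, 178, 178, 179, 179, 177, 176, 177, 176, 175, 174, 175, 177, 163, 130, 87, 72, 81, 94, 101, 100, 101, 108, 118, 126]
0.045 [129, 128, 129, 130, 130, 130, 129, 129, 130, 128, 127, 128, 128, 129, 130, 130, 117, 94, 76, 74, 83, 93, 100, 100, 99, 103, 113, 125]
-0.04 [126, 128, 129, 128, 130, 128, 129, 129, 127, 128, 127, 127, 127, 129, 131, 131, 110, 86, 70, 72, 84, 95, 100, 100, 101, 107, 118, 126]
```

View pics/fin.png

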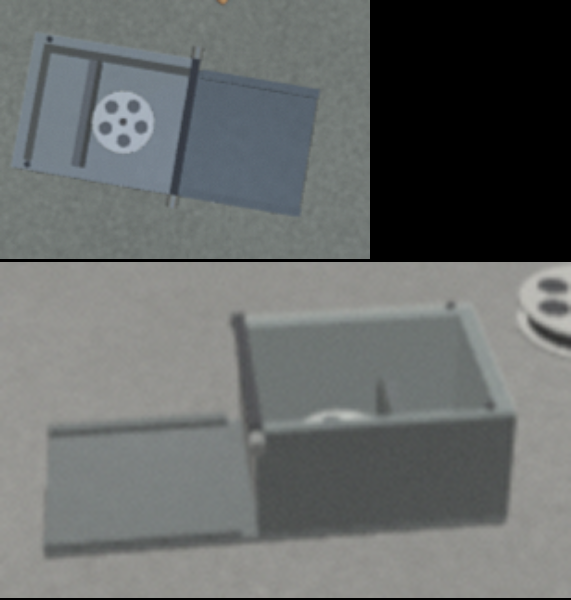

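The top view shows the reel (123,121) against the stop, with the stop where it was. The flap hangs shut and the ledge is empty. Handing in.

```bash
python3 -c "
from workcell import workorder;print(workorder.close_job())"
```

```text
the job is handed in; nothing more can be done
None
```

The small reel is in the safe, flat against the stop, which did not visibly move; the flap looks shut behind it, I touched nothing else, and the job is handed in at about 29 s (no verdict came back).

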